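# Build the supply row on a bench assembly rail

## Task

Build up the supply row on the short bench rail, working outward from the end stop that is already fixed at one end of it: first the wide feed block against the stop, then the loaded one of the two identical black cases, then the slim fuse terminal, and last the loose end bracket to close the row. Only one black case has its transformer inside, which you can tell only by its weight when you lift it; the other is an empty shell and must end up standing on the worktop. Each part must sit square and fully down over the rail, close against its neighbour with gaps of a few millimetres at most, and the other things on the bench stay where they are.

Things in the scene. Friction and masses are not known exactly. Their poses are not given: they have to be found in the camera images.
- assembly_rail: Fixed target: plywood batten 197x64x6 mm, along it a 185 mm steel top-hat rail, 35 wide. Origin: centre of batten underside; x along rail, y across, z up; rail top z=21 mm. A seated part has its origin at y=0, z=14 mm here, its x along this x, either way round. Set down from above anywhere along it. One end has the end stop, the other a low black end cap covering the last 20 mm; which end varies.
- end_stop: Dark grey end stop fixed on the rail 83 mm from its middle, at either end: 14 mm wide along the rail, 52 long across it, 48 high. Origin: centre of its foot; x along the rail, z up. The row starts at its face towards the rail's middle.
- feed_block: Dark grey feed block, widest part: 42 wide (x), 52 long (y), 50 mm high, two large screws on top, about 0.22 kg. Origin: centre of underside; x width (along the rail), y length, z up. Underside channel along x, 41 mm wide, 7 deep, fits over the rail. Housing 52 mm long to z=24; above it a centred neck 32 mm long in y: grip its two y ends, tips above z=25.
- case_a: One of two identical black cases, 30 wide (x), 52 long (y), 50 mm high, vent slits on top. Empty shell 0.1 kg or loaded 0.5 kg: lift to tell. Origin: centre of underside; x width (along the rail), y length, z up. Underside channel along x, 41 mm wide, 7 deep, fits over the rail. Housing 52 mm long to z=24; above it a centred neck 32 mm long in y: grip its two y ends, tips above z=25.
- case_b: The other of two identical black cases, 30 wide (x), 52 long (y), 50 mm high, vent slits on top. Empty 0.1 kg or loaded 0.5 kg: lift to tell. Origin: centre of underside; x width (along the rail), y length, z up. Underside channel along x, 41 mm wide, 7 deep, fits over the rail. Housing 52 mm long to z=24; above it a centred neck 32 mm long in y: grip its two y ends, tips above z=25.
- fuse_terminal: Slim beige fuse terminal with black lever on top, 20 wide (x), 52 long (y), 50 mm high, 0.08 kg. Origin: centre of underside; x width (along the rail), y length, z up. Underside channel along x, 41 mm wide, 7 deep, fits over the rail. Housing 52 mm long to z=24; above it a centred neck 32 mm long in y: grip its two y ends, tips above z=25.
- end_bracket: Loose dark grey end bracket, thinnest part: 14 wide (x), 52 long (y), 48 mm high, one large screw on top, 0.04 kg, tips easily. Origin: centre of underside; x width (along the rail), y length, z up. Underside channel along x, 41 mm wide, 7 deep, fits over the rail. Housing 52 mm long to z=24; above it a centred neck 32 mm long in y: grip its two y ends, tips above z=25.
- tin: Bystander: round white screw tin, 65 mm across, 35 mm high; origin at the centre of its underside.
- tape_roll: Bystander: roll of black insulating tape lying flat, 64 mm across, 19 mm high; origin at the centre of its underside.
- stripper: Bystander: wire stripper with blue grips lying flat, 54x162x13 mm; origin at the centre of its underside.

How it is judged (in metres and radians):
On the way, in this order (a step that is already met when the one before it is completed fails the run):
1. the feed block is on the rail, close against the fixed end stop, and let go (horizontal distance between feed_block and end_stop below 0.038 m and z of feed_block in the frame of assembly_rail between 0.0115 and 0.017 m and y of feed_block in the frame of assembly_rail between -0.006 and 0.006 m and angle between feed_block's own z axis and vertical below 0.08 rad and angle between the x axis of feed_block and the x axis of assembly_rail, either way round below 0.2 rad and contact force between the fingers and feed_block below 0.1 N), for 0.2 s.
2. the loaded case is on the rail, close against the feed block, and let go (horizontal distance between case_b and feed_block below 0.046 m and z of case_b in the frame of assembly_rail between 0.0115 and 0.017 m and y of case_b in the frame of assembly_rail between -0.006 and 0.006 m and angle between case_b's own z axis and vertical below 0.08 rad and angle between the x axis of case_b and the x axis of assembly_rail, either way round below 0.2 rad and contact force between the fingers and case_b below 0.1 N), for 0.2 s.
3. the fuse terminal is on the rail, close against the loaded case, and let go (horizontal distance between fuse_terminal and case_b below 0.035 m and z of fuse_terminal in the frame of assembly_rail between 0.0115 and 0.017 m and y of fuse_terminal in the frame of assembly_rail between -0.006 and 0.006 m and angle between fuse_terminal's own z axis and vertical below 0.08 rad and angle between the x axis of fuse_terminal and the x axis of assembly_rail, either way round below 0.2 rad and contact force between the fingers and fuse_terminal below 0.1 N), for 0.2 s.
4. the loose end bracket is on the rail, close against the fuse terminal, and let go (horizontal distance between end_bracket and fuse_terminal below 0.027 m and z of end_bracket in the frame of assembly_rail between 0.0115 and 0.017 m and y of end_bracket in the frame of assembly_rail between -0.006 and 0.006 m and angle between end_bracket's own z axis and vertical below 0.08 rad and angle between the x axis of end_bracket and the x axis of assembly_rail, either way round below 0.2 rad and contact force between the fingers and end_bracket below 0.1 N), for 0.2 s.
At the end, for the whole second after the job is handed in: From the fixed stop, set down in this order: feed block, loaded case, fuse terminal, end bracket; each upright, fully down on the rail, within 6 mm of its centre line and 0.2 rad of square, gaps at most 10 mm, released, at rest. Empty case upright on the worktop. Bystanders moved under 25 mm (all of step 1 and all of step 2 and all of step 3 and all of step 4 and linear speed of each of feed_block, case_b, fuse_terminal, end_bracket, case_a below 0.01 m/s and height (world z) of case_a below 0.006 m and angle between case_a's own z axis and vertical below 0.1 rad and contact force between the fingers and case_a below 0.1 N); the robot touches nothing.
It fails at once if a bystander (tin, tape roll or stripper) is moved by more than 25 mm (distance of any of tin, tape_roll, stripper from where it was at the start of the episode above 0.025 m).
It also fails if it takes over 134 s, if anything falls off the work surface, if the arm or the gripper's body presses on something with over 40 N, if the wrist force passes 120 N, or if a joint passes its speed limit or range.

## Robot

A 7-joint arm with a two-finger parallel gripper is mounted at the origin on a cart in front of the work surface, level with it; the furniture and walls round the work are solid. World frame = base frame: x ahead of the robot, y to its left, z up, the work surface at z = 0. Lengths are in mm, angles in rad, forces in N, time in s.
With the tool pointing down it reaches from about 400 to 850 mm from the base axis. Payload 4.5 kg.
Tool frame: the origin (TCP) lies at the centre of the arm's flange, where the gripper is bolted on; the fingertips stand 173 mm ahead of it and the grasp point (between the pads) lies 155 mm ahead of it; z points along the fingers, y is the line along which they close (so a half turn about z gives the same grasp; the last joint's range is limited). The gripper opens to 85 mm and grips with 20 to 120 N. Pads are 22 mm wide; open, the fingers measure 114 mm over their backs; the gripper's body (76 mm by 85 mm) begins 54 mm behind the grasp point. The pads swing forward as they close: fully open they stand 13 mm farther back than shut.
Start: joints at [-1.169, 0.689, -0.195, 1.565, 0.157, 0.902, -0.215], TCP at [224.707, 583.219, 404.717] pointing down, gripper open.
Joint ranges: [-3.01, 3.01], [-0.46, 2.08], [-1.47, 1.51], [0.13, 2.56], [-1, 4.14], [0.04, 2.09], [-2.66, 2.66]. Speed limits (rad/s): [2.57, 2.57, 3.14, 3.14, 3.14, 3.14, 3.14].

## Interface

Orientations are given as a unit quaternion [x, y, z, w].
In Python, from bench import r, vision, ticket, trace, place_of gives the robot as it stands.
- The arm moves only by the tool servo_tool, never from a script. Its argument "rows" is a list of rows, each an object with "dp": the shift along the tool's x, y, z in mm, a list of three; "twist": the turn about the tool's z in rad. In form: [{"dp": [x, y, z], "twist": twist}, ...]. A call has 1 to 8 rows; each row shifts and turns the commanded pose from where the row before left it, along the tool's axes as they then stand; what a row does not reach is not made up. A row lasts 1/12 s, in which the tool goes at most 41.7 mm and 7.16 degrees, less where a joint would pass 70% of its speed; a pose out of reach is approached as far as the arm can. A call is refused whole if a number of a shift passes 41.7 or a number of a turn 0.125, either way. A call with a gripper value outside its range is refused whole. "gripper" is the finger opening in mm, from 0 to 85.4, set as the call begins (left out, the last holds). The fingers move at their own pace and stop on an object; the grip force is fixed at half the most. Time passes only in rows, so rows that do not move let the fingers close. It gives the time, the measured TCP pose, the force, the opening and the grip force at its end, in the units of the state.
- r.read_state(): the state, without advancing time (a new reading comes with each control period).
- vision.camera(name): name is "side" or "top" or "wrist"; returns a dict with "image" (420x560x3 uint8, blue, green, red), "z_map" (420x560 float32, mm along the optical axis (not along the pixel's ray), 0 where there is no reading), "fov_y" (degrees; the focal length in pixels is half the picture's height over the tangent of half this angle, whatever the lens; pixels are square), "cx", "cy" (the principal point, pixels), "world_to_cam" (4x4, takes a point from world to camera coordinates). Camera axes: x right, y up, looking along -z (the intrinsics and any distortion apply to the point x, -y, -z); pixel columns grow to the right and rows downward; lengths in mm; the calibration is good to about 2 mm. A picture is of the moment at which its call begins.
- ticket.hand_in(): hands the job in; it is judged then, once.
Trained networks look in the newest picture that a camera, given by its name, has taken for a name from the list of things; names that differ only in an ending like _2 or _b are one class to them, and where a whole thing is asked for, a point or a joint stands for the part that bears it (a point fixed in the world has none). Each returns a list of dicts, best first, with "conf" (0 to 1); they miss things now and then, are a little off and sometimes report something else, mostly with a low value. They report only what shows in the picture. A call takes as long as a camera call.
- trace(target, camera): "pixels" (420x560 bool, what is visible of it).
- place_of(target, camera): "xyz" ([x, y, z] in mm, in world coordinates, good to about 4 mm: a listed point, or the origin of a listed thing).
The state is a dict: "time": time; "q": joint angles; "qvel": joint speeds; "joint_efforts": joint torques, N m; "tool_pos": TCP position; "tcp_rot": TCP orientation; "force": force on the tool from outside, world axes, zero at the start; "wrist_torque": the same for the moment, N m; "width": opening from 0.0 (shut) to 1.0 (fully open); "gripper_force": force on a finger pad.
Only numpy, scipy, OpenCV 4.12 (cv2) and the standard library are available. Lean on these libraries where they do the work, as an engineer would, in place of code of your own. Each camera call takes 0.05 s, during which the arm holds its last target. There are 200 camera calls.

## Working session

There is one attempt and no reset: what is moved stays moved. The work goes in short steps, Python scripts to look and compute and a tool call to move; the robot and the scene stay as the last step left them, time stands still between calls to the robot, and variables do not carry over. Pictures are saved under pics/ and viewed, at most 14 in all, crops included, and the job is handed in when it is done.

Besides the shell and the picture viewer there is one more tool, called in YAML: its name, and indented under it one key for each argument. servo_tool: Moves the arm, as the interface text tells. Its arguments: {"type":"object","properties":{"rows":{"type":"array","items":{"type":"object","properties":{"dp":{"type":"array","items":{"type":"number"}},"twist":{"type":"number"}}}},"gripper":{"type":"number"}},"required":["rows"]}

```bash
mkdir -p pics; cat > h.py <<'E'
import numpy as np,cv2
from bench import r,vision,ticket,trace,place_of
from scipy.spatial.transform import Rotation as R
def cloud(c):
    z=c["z_map"];h,w=z.shape;f=h/2/np.tan(np.radians(c["fov_y"]/2))
    v,u=np.mgrid[:h,:w]
    P=np.stack([(u-c["cx"])/f*z,-(v-c["cy"])/f*z,-z,np.ones_like(z)],-1)
    W=P@np.linalg.inv(c["world_to_cam"]).T
    W=W[...,:3];W[z<=0]=np.nan
    return W
def st():
    s=r.read_state();print("t",s["time"],"pos",np.round(s["tool_pos"],1),"F",np.round(s["force"],2),"w",round(s["width"],3),"gf",s["gripper_force"]);print(np.round(R.from_quat(s["tcp_rot"]).as_matrix(),3).tolist());return s
E
python3 - <<'E'
from h import *
st()
ims=[]
for n in ["top","side"]:
    c=vision.camera(n);cv2.imwrite(f"pics/{n}0.png",c["image"]);W=cloud(c)
    print(n,c["fov_y"],np.round(np.linalg.inv(c["world_to_cam"])[:3,3]))
    for t in ["assembly_rail","end_stop","feed_block","case_a","fuse_terminal","end_bracket","tin","tape_roll","stripper"]:
        for d in place_of(t,n)[:3]: print(t,"place",np.round(d["xyz"]),round(d["conf"],2))
        for d in trace(t,n)[:3]:
            m=d["pixels"];p=W[m];p=p[~np.isnan(p).any(1)]
            if len(p)<5: continue
            hi=p[p[:,2]>p[:,2].max()-12]
            rc=cv2.minAreaRect(hi[:,:2].astype(np.float32))
            v,u=np.nonzero(m)
            print("   trace",round(d["conf"],2),"px",int(u.mean()),int(v.mean()),m.sum(),"zmax",round(p[:,2].max()),"rect",np.round(rc[0]),np.round(rc[1]),round(rc[2]))
E
```

```text
t 0.0 pos [224.6 582.9 403.8] F [0.21 0.62 0.23] w 0.999 gf 0.0
[[-0.933, 0.359, -0.001], [0.359, 0.933, -0.002], [-0.0, -0.002, -1.0]]
top 47.55747708221738 [ 472.  169. 1239.]
assembly_rail place [539. 401.  -2.] 0.63
   trace 0.62 px 198 205 1514 zmax 27 rect [545. 395.] [ 36. 170.] 25
end_stop place [578. 325.  14.] 0.59
   trace 0.51 px 227 191 120 zmax 69 rect [578. 325.] [32. 13.] 23
feed_block place [ 430. -183.    2.] 0.71
   trace 0.73 px 425 253 383 zmax 60 rect [ 428. -182.] [33. 42.] 82
case_a place [429. 378.   4.] 0.66
case_a place [491. 289.  -0.] 0.65
case_a place [541. 402.  -0.] 0.55
   trace 0.73 px 241 225 248 zmax 60 rect [492. 290.] [30. 30.] 1
   trace 0.7 px 206 249 261 zmax 56 rect [427. 377.] [30. 33.] 7
fuse_terminal place [429. 299.   1.] 0.64
   trace 0.7 px 236 249 175 zmax 56 rect [430. 300.] [31. 20.] 84
   trace 0.6 px 426 253 345 zmax 60 rect [ 427. -182.] [33. 40.] 81
end_bracket place [ 486. -185.   -1.] 0.54
end_bracket place [384. 549.   1.] 0.26
end_bracket place [542. 402.   1.] 0.17
   trace 0.56 px 426 229 161 zmax 54 rect [ 489. -184.] [14.
[... 1395 characters left out ...]
terminal place [ 491. -183.    1.] 0.29
   trace 0.5 px 219 210 236 zmax 55 rect [430. 301.] [33. 20.] 86
end_bracket place [580. 324.  14.] 0.72
end_bracket place [ 488. -181.    0.] 0.6
   trace 0.89 px 364 338 442 zmax 51 rect [ 490. -183.] [15. 32.] 10
   trace 0.34 px 262 181 199 zmax 64 rect [578. 327.] [34. 15.] 24
tin place [383. 548.   6.] 0.69
   trace 0.72 px 219 209 226 zmax 55 rect [430. 301.] [33. 20.] 86
   trace 0.62 px 165 170 424 zmax 38 rect [385. 548.] [67. 61.] 90
tape_roll place [665. 410.   5.] 0.58
   trace 0.53 px 273 163 307 zmax 22 rect [667. 408.] [67. 62.] 56
stripper place [613. 510.  -2.] 0.73
   trace 0.71 px 241 154 322 zmax 15 rect [618. 511.] [ 56. 151.] 35
```

```bash
python3 - <<'E'
import cv2
a=cv2.imread("pics/top0.png");b=cv2.imread("pics/side0.png")
x=cv2.resize(a[140:300,110:310],(800,640))[:600]
cv2.imwrite("pics/t1.png",x)
E
```

```text
(no output)
```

View pics/top0.png

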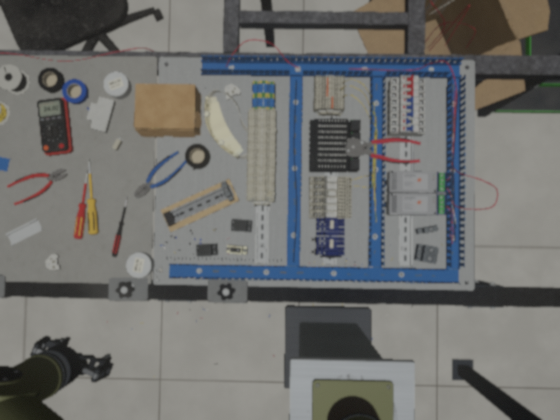

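View pics/t1.png

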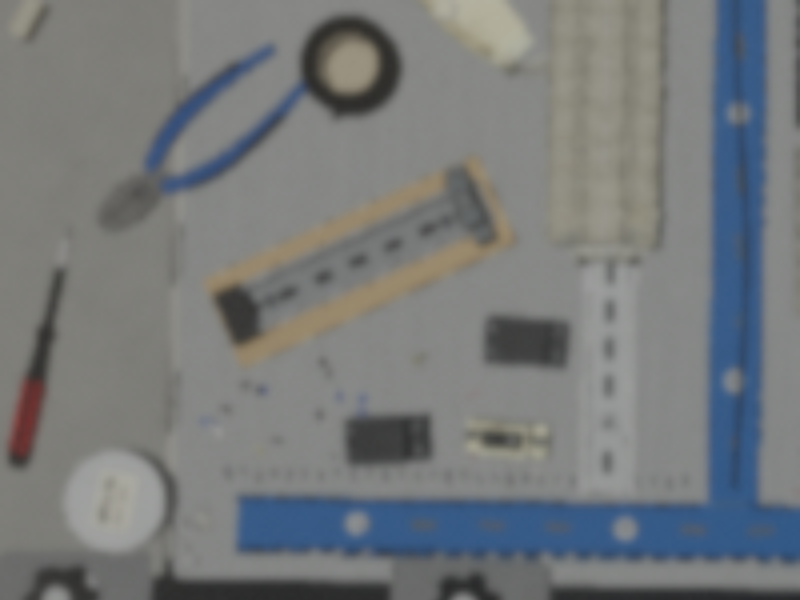

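The top view shows the rail batten (198,205) with its stop at the right end (227,191). The cases are at (241,225) and (206,249), the fuse at (236,249), the feed block at (425,253) and the bracket at (426,229). Next I'll check the clearance around the grasps.

```bash
python3 - <<'E'
from h import *
c=vision.camera("top");W=cloud(c)
H=W[...,2];x=W[...,0];y=W[...,1]
def hmap(x0,x1,y0,y1,s=15):
    print("y:",list(range(y1,y0,-s)))
    for X in range(x1,x0,-s):
        print(X,[int(np.nanmax(H[(x>X-s)&(x<=X)&(y>Y-s)&(y<=Y)],initial=-9)) for Y in range(y1,y0,-s)])
hmap(370,560,-290,-80)
hmap(370,640,200,480)
im=c["image"]
cv2.imwrite("pics/t2.png",cv2.resize(im[170:290,370:470],(720,600)+(() ) if 0 else (500,600),interpolation=cv2.INTER_CUBIC))
E
```

```text
y: [-80, -95, -110, -125, -140, -155, -170, -185, -200, -215, -230, -245, -260, -275]
560 [54, 53, 54, 53, 54, 54, 52, 55, 54, 53, 46, 41, 50, 6]
545 [55, 52, 53, 54, 54, 52, 54, 52, 53, 51, 47, 47, 62, 64]
530 [52, 53, 56, 53, 51, 52, 53, 55, 46, 50, 48, 16, 46, 4]
515 [6, 4, 11, 7, 10, 7, 5, 5, 7, 6, 48, 17, 46, 5]
500 [7, 6, 11, 9, 13, 51, 52, 53, 26, 7, 48, 15, 45, 5]
485 [5, 8, 11, 6, 12, 52, 51, 48, 6, 5, 46, 12, 45, 3]
470 [4, 6, 11, 9, 14, 4, 5, 7, 8, 9, 45, 11, 45, 7]
455 [5, 5, 14, 7, 15, 53, 55, 52, 49, 4, 48, 7, 48, 7]
440 [7, 4, 13, 9, 11, 51, 57, 55, 49, 7, 48, 5, 45, 6]
425 [6, 5, 13, 6, 27, 53, 55, 56, 25, 6, 47, 8, 47, 7]
410 [7, 7, 11, 5, 16, 38, 53, 55, 26, 5, 48, 9, 46, 6]
395 [46, 45, 46, 43, 42, 40, 41, 45, 48, 47, 17, 15, 14, 7]
380 [7, 8, 7, 9, 7, 7, 7, 7, 7, 10, 8, 7, 6, 5]
y: [480, 465, 450, 435, 420, 405, 390, 375, 360, 345, 330, 315, 300, 285, 270, 255, 240, 225, 210]
640 [13, 15, 13, 16, 21, 18, 5, 4, 5, 8, 4, 7, 4, 50, 51, 53, 52, 53, 48]
625 [15, 13, 7, 7, 4, 6, 6, 8, 5, 6, 5, 3, 5, 49, 50, 51, 54, 52, 49]
610 [10, 7, 5, 4, 5, 5, 6, 6, 10, 40, 39, 4, 8,
[... 399 characters left out ...]
]
520 [26, 14, 25, 26, 24, 11, 9, 6, 7, 7, 5, 50, 6, 22, 6, 12, 9, 13, 5]
505 [27, 26, 23, 11, 9, 7, 6, 6, 4, 6, 25, 54, 56, 59, 29, 10, 6, 12, 6]
490 [27, 12, 9, 6, 6, 6, 5, 6, 7, 5, 26, 53, 54, 54, 30, 10, 6, 9, 6]
475 [8, 8, 6, 9, 6, 5, 5, 7, 4, 8, 6, 4, 5, 4, 6, 12, 7, 13, 6]
460 [7, 4, 4, 5, 6, 8, 7, 6, 6, 5, 6, 5, 5, 6, 5, 14, 6, 11, 6]
445 [7, 4, 5, 6, 7, 53, 57, 56, 28, 7, 49, 55, 56, 50, 4, 15, 9, 13, 5]
430 [4, 5, 6, 4, 6, 54, 54, 55, 30, 4, 54, 55, 55, 43, 4, 12, 5, 11, 4]
415 [5, 5, 6, 5, 5, 28, 54, 53, 24, 6, 6, 6, 5, 5, 4, 10, 7, 12, 6]
400 [48, 47, 48, 46, 44, 43, 36, 32, 45, 46, 47, 47, 48, 45, 43, 46, 30, 44, 46]
385 [8, 6, 5, 6, 7, 6, 6, 9, 6, 7, 7, 9, 7, 6, 6, 6, 10, 7, 8]
```

View pics/side0.png

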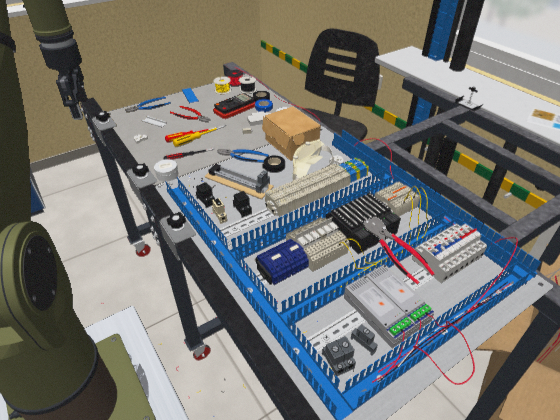

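View pics/t2.png

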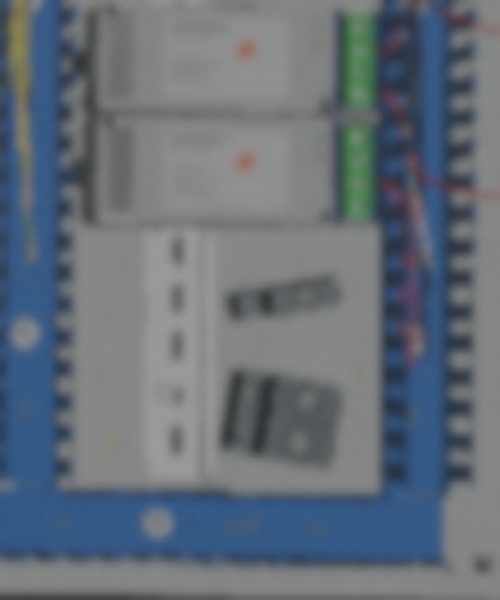

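servo_tool:
  rows:
    - {"dp": [-34, -17, 0]}
    - {"dp": [-34, -17, 0]}
    - {"dp": [-34, -17, 0]}
    - {"dp": [-34, -17, 0]}
    - {"dp": [-34, -17, 0]}
    - {"dp": [-34, -17, 0]}
    - {"dp": [-34, -17, 0]}
    - {"dp": [-34, -17, 0]}
  gripper: 46

```text
invalid input at $.rows[0]: expected keys dp, twist
```

servo_tool:
  rows:
    - {"dp": [0, 0, 0]}
    - {"dp": [0, 0, 0]}
    - {"dp": [0, 0, 0]}

```text
invalid input at $.rows[0]: expected keys dp, twist
```

```bash
cat >> h.py <<'E'
def rects(names,cam="wrist",top=12):
    W=cloud(cam_:=vision.camera(cam));
    for t in names:
        for d in place_of(t,cam)[:2]: print(t,"place",np.round(d["xyz"],1),round(d["conf"],2))
        for d in trace(t,cam)[:2]:
            m=d["pixels"];p=W[m];p=p[~np.isnan(p).any(1)]
            if len(p)<20: continue
            z1=np.percentile(p[:,2],98)
            hi=p[(p[:,2]>z1-top)&(p[:,2]<z1+4)]
            rc=cv2.minAreaRect(hi[:,:2].astype(np.float32));v,u=np.nonzero(m)
            print("   trace",round(d["conf"],2),"px",int(u.mean()),int(v.mean()),len(p),"z98",round(z1,1),"rect",np.round(rc[0],1),np.round(rc[1],1),round(rc[2],1))
    return cam_,W
E
python3 - <<'E'
from h import *
st()
c,W=rects(["assembly_rail","end_stop","case_a","fuse_terminal"])
cv2.imwrite("pics/w1.png",c["image"]);np.savez("w1.npz",W=W,im=c["image"])
E
```

```text
t 1.95 pos [224.7 583.2 404.7] F [ 0.13  0.38 -0.15] w 0.998 gf 0.0
[[-0.933, 0.36, -0.0], [0.36, 0.933, 0.0], [0.0, 0.0, -1.0]]
   trace 0.83 px 278 363 519 z98 8.5 rect [508.9 467.6] [61.8 51.6] 25.4
case_a place [426.1 377.1  -6.4] 0.62
```

View pics/w1.png

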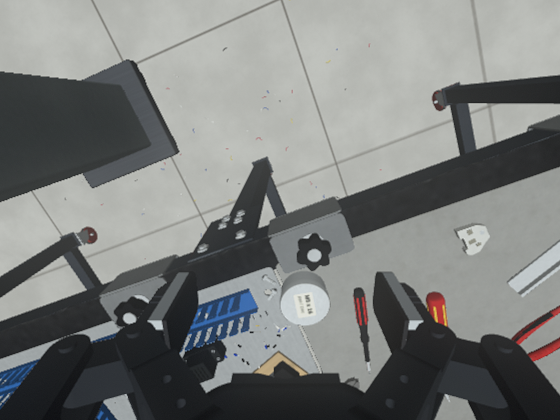

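servo_tool:
  rows:
    - {"dp": [-34, -17, 0], "twist": 0}
    - {"dp": [-34, -17, 0], "twist": 0}
    - {"dp": [-34, -17, 0], "twist": 0}
    - {"dp": [-34, -17, 0], "twist": 0}
    - {"dp": [-34, -17, 0], "twist": 0}
    - {"dp": [-34, -17, 0], "twist": 0}
    - {"dp": [-34, -17, 0], "twist": 0}
    - {"dp": [-34, -17, 0], "twist": 0}
  gripper: 46

```text
time: 3.07
tool_pos: [430.7, 357.0, 404.9]
tcp_rot: [0.183, 0.983, 0.0, 0.0]
force: [1.1, 0.3, 0.2]
width: 0.534
gripper_force: 0.0
```

servo_tool:
  rows:
    - {"dp": [-20, 0, 0], "twist": 0}
    - {"dp": [0, 0, 0], "twist": 0}
    - {"dp": [0, 0, 0], "twist": 0}

```text
time: 3.32
tool_pos: [449.4, 350.4, 404.7]
tcp_rot: [0.184, 0.983, 0.0, 0.0]
force: [-0.9, -0.1, -0.5]
width: 0.537
gripper_force: 0.0
```

```bash
python3 - <<'E'
from h import *
st()
c,W=rects(["assembly_rail","end_stop","case_a","fuse_terminal"])
cv2.imwrite("pics/w2.png",c["image"]);np.savez("w2.npz",W=W,im=c["image"])
s=r.read_state();T=c["world_to_cam"];C=np.linalg.inv(T);Rt=R.from_quat(s["tcp_rot"]).as_matrix()
print("cam in tool",np.round(Rt.T@(C[:3,3]-s["tool_pos"])),np.round(Rt.T@C[:3,:3],2).tolist(),c["fov_y"])
E
```

```text
t 3.3167 pos [449.4 350.4 404.7] F [-0.9  -0.09 -0.52] w 0.537 gf 0.0
[[-0.932, 0.363, 0.0], [0.363, 0.932, 0.0], [-0.0, 0.0, -1.0]]
assembly_rail place [543.2 401.8  -4. ] 0.73
   trace 0.61 px 351 222 5967 z98 22.3 rect [543.5 398.7] [ 35.9 152.4] 25.4
end_stop place [581.6 328.   13.2] 0.61
   trace 0.84 px 304 282 884 z98 63.9 rect [577.5 326.9] [32.6 14.6] 26.1
case_a place [494.4 288.9   2. ] 0.82
case_a place [427.5 377.3  -5.5] 0.57
   trace 0.82 px 302 152 1479 z98 51.6 rect [427.7 378.2] [30.4 32.1] 4.3
   trace 0.82 px 253 228 1356 z98 51.6 rect [490.7 290.8] [32.4 29.9] 86.5
fuse_terminal place [425.7 303.5   3.7] 0.89
   trace 0.57 px 240 179 1008 z98 52.7 rect [429.6 301.2] [32. 20.] 85.2
   trace 0.26 px 449 243 2065 z98 13.8 rect [614.1 509.8] [ 53.8 159. ] 43.7
cam in tool [82. -1. 30.] [[-0.0, 0.94, 0.33], [1.0, 0.0, 0.0], [-0.0, 0.33, -0.94]] 68.16367451589987
```

View pics/w2.png

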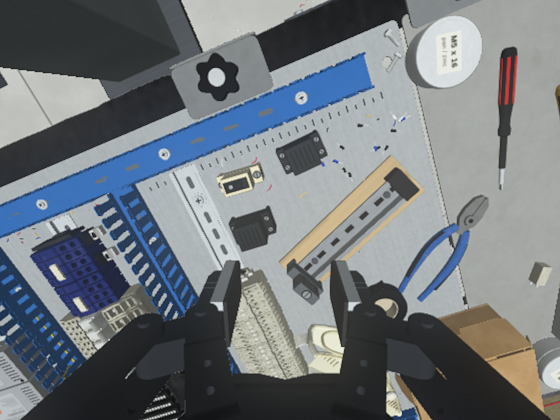

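The wrist view shows both cases (302,152 and 253,228), the fuse (240,179), the rail, and the stop at (304,282). The fits agree with the given sizes. Next, over to the feed block.

servo_tool:
  rows:
    - {"dp": [-13, -36, 0], "twist": 0}
    - {"dp": [-13, -36, 0], "twist": 0}
    - {"dp": [-13, -36, 0], "twist": 0}
    - {"dp": [-13, -36, 0], "twist": 0}
    - {"dp": [-13, -36, 0], "twist": 0}
    - {"dp": [-13, -36, 0], "twist": 0}
    - {"dp": [-13, -36, 0], "twist": 0}
    - {"dp": [-13, -36, 0], "twist": 0}

```text
time: 4.43
tool_pos: [441.4, 43.7, 404.9]
tcp_rot: [0.183, 0.983, 0.0, 0.0]
force: [1.7, -0.0, 0.1]
width: 0.539
gripper_force: 0.0
```

servo_tool:
  rows:
    - {"dp": [-13, -36, 0], "twist": 0}
    - {"dp": [-13, -36, 0], "twist": 0}
    - {"dp": [-13, -36, 0], "twist": 0}
    - {"dp": [-13, -36, 0], "twist": 0}
    - {"dp": [-13, -36, 0], "twist": 0}
    - {"dp": [0, 0, 40], "twist": -0.115}
    - {"dp": [0, 0, 30], "twist": -0.115}
    - {"dp": [0, 0, 0], "twist": 0}

```text
time: 5.1
tool_pos: [436.0, -146.7, 330.9]
tcp_rot: [0.068, 0.998, 0.001, -0.004]
force: [0.5, 1.2, 0.3]
width: 0.535
gripper_force: 0.0
```

```bash
cat >> h.py <<'E'
def plan(tx,ty,tz,yaw):
    s=r.read_state();M=R.from_quat(s["tcp_rot"]).as_matrix();p=np.array(s["tool_pos"])
    psi=np.degrees(np.arctan2(M[1,1],M[0,1]));d=np.array([tx,ty,tz])-p
    t=-(((yaw-psi+90)%180)-90);a=np.radians(psi-t)
    N=np.array([[-np.sin(a),np.cos(a),0],[np.cos(a),np.sin(a),0],[0,0,-1]])
    print("psi",round(psi,2),"twist",round(np.radians(t),3),"dp now-axes",np.round(M.T@d,1),"dp after twist",np.round(N@d,1),"q7",round(s["q"][6],2))
E
python3 - <<'E'
from h import *
st()
c,W=rects(["feed_block","end_bracket"])
cv2.imwrite("pics/w3.png",c["image"])
plan(428,-182,202,82)
E
```

```text
t 5.1 pos [ 436.  -146.7  330.9] F [0.5  1.24 0.3 ] w 0.535 gf 0.0
[[-0.991, 0.136, -0.008], [0.136, 0.991, 0.002], [0.008, 0.001, -1.0]]
feed_block place [ 429.  -183.3   -1.6] 0.66
   trace 0.61 px 246 197 2994 z98 52.2 rect [ 427.  -182.3] [32.3 42.1] 79.6
end_bracket place [ 488.3 -184.6    1.3] 0.7
   trace 0.87 px 257 256 1275 z98 49.9 rect [ 488.4 -182.4] [14.1 29.6] 10.9
psi 82.07 twist 0.001 dp now-axes [  5.9 -37.5 134.3] dp after twist [  5.4 -37.5 134.3] q7 1.26
```

View pics/w3.png

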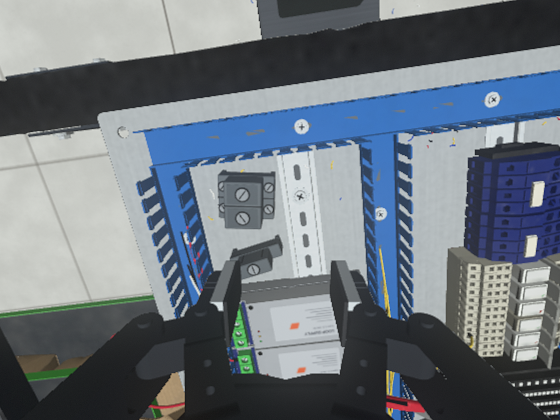

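The feed block is at (246,197), framed by ducts, with the bracket at (257,256). I'm descending with narrow fingers.

servo_tool:
  rows:
    - {"dp": [3, -19, 0], "twist": 0.025}
    - {"dp": [3, -18.5, 0], "twist": 0}
    - {"dp": [0, 0, 30], "twist": 0}
    - {"dp": [0, 0, 30], "twist": 0}
    - {"dp": [0, 0, 0], "twist": 0}
    - {"dp": [0, 0, 0], "twist": 0}

```text
time: 5.85
tool_pos: [426.4, -181.8, 275.2]
tcp_rot: [0.081, 0.997, -0.0, -0.0]
force: [0.4, 0.4, -0.1]
width: 0.542
gripper_force: 0.0
```

```bash
python3 - <<'E'
from h import *
st();plan(427.5,-182.3,202,81)
E
```

```text
t 5.85 pos [ 426.4 -181.8  275.2] F [ 0.43  0.4  -0.12] w 0.542 gf 0.0
[[-0.987, 0.161, -0.001], [0.161, 0.987, -0.0], [0.001, -0.0, -1.0]]
psi 80.71 twist -0.005 dp now-axes [-1.2 -0.3 73.2] dp after twist [-1.1 -0.4 73.2] q7 1.25
```

servo_tool:
  rows:
    - {"dp": [-1, 0, 25], "twist": 0}
    - {"dp": [0, 0, 25], "twist": 0}
    - {"dp": [0, 0, 13], "twist": 0}
    - {"dp": [0, 0, 10], "twist": 0}
    - {"dp": [0, 0, 0], "twist": 0}
    - {"dp": [0, 0, 0], "twist": 0}

```text
time: 6.35
tool_pos: [428.1, -182.3, 203.2]
tcp_rot: [0.081, 0.997, -0.0, 0.001]
force: [1.3, 1.3, 0.1]
width: 0.545
gripper_force: 0.0
```

servo_tool:
  rows:
    - {"dp": [0, 0, 0], "twist": 0}
    - {"dp": [0, 0, 0], "twist": 0}
    - {"dp": [0, 0, 0], "twist": 0}
    - {"dp": [0, 0, 0], "twist": 0}
    - {"dp": [0, 0, 0], "twist": 0}
    - {"dp": [0, 0, 0], "twist": 0}
  gripper: 20

```text
time: 6.85
tool_pos: [427.8, -182.6, 203.6]
tcp_rot: [0.081, 0.997, -0.0, 0.002]
force: [-0.8, 0.4, 7.6]
width: 0.358
gripper_force: 59.2
```

servo_tool:
  rows:
    - {"dp": [0, 0, -20], "twist": 0}
    - {"dp": [0, 0, -35], "twist": 0}
    - {"dp": [0, 0, -40], "twist": 0}
    - {"dp": [0, 0, -40], "twist": 0}
    - {"dp": [0, 0, 0], "twist": 0}
    - {"dp": [0, 0, 0], "twist": 0}

```text
time: 7.35
tool_pos: [427.5, -182.9, 339.7]
tcp_rot: [0.082, 0.997, -0.001, 0.003]
force: [-0.3, 0.7, -2.4]
width: 0.362
gripper_force: 60.7
```

servo_tool:
  rows:
    - {"dp": [-3.4, 38, 0], "twist": 0}
    - {"dp": [-3.4, 38, 0], "twist": 0}
    - {"dp": [-3.4, 38, 0], "twist": 0}
    - {"dp": [-3.4, 38, 0], "twist": 0}
    - {"dp": [-3.4, 38, 0], "twist": 0}
    - {"dp": [-3.4, 38, 0], "twist": 0}
    - {"dp": [-3.4, 38, 0], "twist": 0}
    - {"dp": [-3.4, 38, 0], "twist": 0}

```text
time: 8.02
tool_pos: [502.7, 114.8, 335.6]
tcp_rot: [0.081, 0.997, -0.001, -0.001]
force: [0.1, 0.4, -1.4]
width: 0.357
gripper_force: 60.7
```

servo_tool:
  rows:
    - {"dp": [-3.4, 38, 0], "twist": 0}
    - {"dp": [-3.4, 38, 0], "twist": 0}
    - {"dp": [-3.4, 38, 0], "twist": 0}
    - {"dp": [-3.4, 38, 0], "twist": 0}
    - {"dp": [-3.4, 38, 0], "twist": 0}
    - {"dp": [-3.4, 38, 0], "twist": 0}
    - {"dp": [0, 0, 0], "twist": 0.12}
    - {"dp": [0, 0, 0], "twist": 0.12}

```text
time: 8.68
tool_pos: [558.9, 338.1, 334.8]
tcp_rot: [0.2, 0.98, 0.0, -0.001]
force: [-0.5, -1.7, -2.5]
width: 0.354
gripper_force: 60.6
```

servo_tool:
  rows:
    - {"dp": [0, 0, 0], "twist": 0.12}
    - {"dp": [0, 0, 0], "twist": 0.12}
    - {"dp": [0, 0, 0], "twist": 0.12}
    - {"dp": [0, 0, 0], "twist": 0.12}
    - {"dp": [0, 0, 0], "twist": 0.12}
    - {"dp": [0, 0, 0], "twist": 0.12}
    - {"dp": [0, 0, 0], "twist": 0}
    - {"dp": [0, 0, 0], "twist": 0}

```text
time: 9.35
tool_pos: [559.7, 334.7, 335.5]
tcp_rot: [0.531, 0.847, -0.001, -0.0]
force: [0.1, -0.2, -2.7]
width: 0.362
gripper_force: 60.7
```

```bash
python3 - <<'E'
from h import *
st();plan(564.2,354.9,218,25.4)
c,W=rects(["assembly_rail","end_stop","feed_block"])
cv2.imwrite("pics/w4.png",c["image"])
E
```

```text
t 9.35 pos [559.7 334.7 335.5] F [ 0.1  -0.15 -2.75] w 0.362 gf 60.695117712020874
[[-0.436, 0.9, -0.002], [0.9, 0.436, -0.002], [-0.001, -0.003, -1.0]]
psi 25.88 twist 0.008 dp now-axes [ 16.4  13.2 117.4] dp after twist [ 16.3  12.8 117.5] q7 -0.13
assembly_rail place [5.454e+02 3.998e+02 1.000e-01] 0.74
   trace 0.88 px 301 107 12848 z98 22.3 rect [543.9 399.3] [ 35.9 151.5] 25.7
   trace 0.38 px 201 203 2092 z98 51.5 rect [491.8 290.7] [32.9 30.3] 87.2
end_stop place [581.2 328.6  13.1] 0.79
   trace 0.61 px 300 211 741 z98 60.6 rect [575.6 332.8] [30.8  1.3] 25.9
   trace 0.44 px 285 268 8488 z98 183.8 rect [558.8 334.6] [31.9 43.3] 25.1
feed_block place [560.3 334.3 127.4] 0.55
   trace 0.97 px 285 268 8582 z98 183.8 rect [559.  334.7] [32.  43.4] 25.8
```

View pics/w4.png

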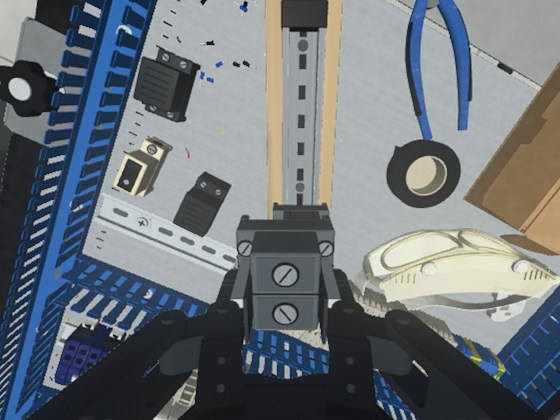

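The feed block is held square at (285,280), aligned with the rail. I'm moving it over the target next to the stop.

servo_tool:
  rows:
    - {"dp": [16, 13.5, 0], "twist": 0}
    - {"dp": [0, 0, 35], "twist": 0}
    - {"dp": [0, 0, 30], "twist": 0}
    - {"dp": [0, 0, 25], "twist": 0}
    - {"dp": [0, 0, 0], "twist": 0}
    - {"dp": [0, 0, 0], "twist": 0}

```text
time: 10.2
tool_pos: [565.2, 354.7, 245.7]
tcp_rot: [0.532, 0.847, -0.001, -0.001]
force: [0.9, -0.1, -1.4]
width: 0.363
gripper_force: 60.6
```

```bash
python3 - <<'E'
from h import *
st();plan(565,354.8,216,25.7)
E
```

```text
t 10.2 pos [565.2 354.7 245.7] F [ 0.93 -0.08 -1.38] w 0.363 gf 60.618635416030884
[[-0.433, 0.901, -0.002], [0.901, 0.433, -0.002], [-0.0, -0.003, -1.0]]
psi 25.68 twist -0.0 dp now-axes [ 0.2 -0.1 29.7] dp after twist [ 0.2 -0.2 29.7] q7 -0.15
```

servo_tool:
  rows:
    - {"dp": [0, 0, 12], "twist": 0}
    - {"dp": [0, 0, 8], "twist": 0}
    - {"dp": [0, 0, 5], "twist": 0}
    - {"dp": [0, 0, 3], "twist": 0}
    - {"dp": [0, 0, 1.5], "twist": 0}
    - {"dp": [0, 0, 0], "twist": 0}

```text
time: 10.7
tool_pos: [565.7, 355.1, 217.8]
tcp_rot: [0.532, 0.847, 0.0, 0.0]
force: [-0.7, -0.4, -0.3]
width: 0.36
gripper_force: 61.0
```

servo_tool:
  rows:
    - {"dp": [0, 0, 1.5], "twist": 0}
    - {"dp": [0, 0, 0], "twist": 0}
    - {"dp": [0, 0, 0], "twist": 0}

```text
time: 10.95
tool_pos: [565.6, 355.1, 217.7]
tcp_rot: [0.532, 0.847, 0.0, 0.0]
force: [-3.3, -1.7, 9.2]
width: 0.36
gripper_force: 62.2
```

servo_tool:
  rows:
    - {"dp": [0, 0, 0], "twist": 0}
    - {"dp": [0, 0, 0], "twist": 0}
    - {"dp": [0, 0, 0], "twist": 0}
    - {"dp": [0, 0, 0], "twist": 0}
  gripper: 52

```text
time: 11.28
tool_pos: [565.7, 355.1, 215.7]
tcp_rot: [0.532, 0.847, 0.0, 0.0]
force: [-0.8, 0.1, 0.1]
width: 0.612
gripper_force: 0.0
```

servo_tool:
  rows:
    - {"dp": [0, 0, -20], "twist": 0}
    - {"dp": [0, 0, -35], "twist": 0}
    - {"dp": [0, 0, -40], "twist": 0}
    - {"dp": [0, 0, -25], "twist": 0}
    - {"dp": [0, 0, 0], "twist": 0}
    - {"dp": [0, 0, 0], "twist": 0}

```text
time: 11.78
tool_pos: [566.2, 355.3, 337.6]
tcp_rot: [0.532, 0.846, 0.002, 0.001]
force: [0.2, -0.4, -0.9]
width: 0.609
gripper_force: 0.0
```

```bash
python3 - <<'E'
from h import *
st()
c,W=rects(["feed_block","end_stop","case_a","fuse_terminal"])
n=np.array([.901,.434]);print("n,s helper ok")
cv2.imwrite("pics/w5.png",c["image"])
plan(491.2,290.7,207,87)
E
```

```text
t 11.7833 pos [566.2 355.3 337.6] F [ 0.19 -0.4  -0.95] w 0.609 gf 0.0
[[-0.433, 0.901, 0.003], [0.901, 0.433, 0.002], [0.001, 0.004, -1.0]]
feed_block place [567.7 356.1  10.9] 0.57
feed_block place [ 6.692e+02  4.083e+02 -6.000e-01] 0.27
   trace 0.55 px 283 200 3050 z98 66.3 rect [565.5 356.5] [31.9 41.3] 25.2
   trace 0.92 px 282 236 916 z98 63.9 rect [577.4 329.4] [32. 19.] 23.9
case_a place [490.8 289.3   0.5] 0.7
case_a place [6.159e+02 5.147e+02 1.000e-01] 0.62
   trace 0.9 px 186 219 2106 z98 51.5 rect [491.9 291. ] [32.5 30. ] 87.2
   trace 0.85 px 149 105 3217 z98 51.7 rect [428.3 378. ] [30.7 32.4] 4.1
fuse_terminal place [426.7 302.1   4.5] 0.7
   trace 0.6 px 127 184 1999 z98 52.4 rect [430.9 300.9] [32.9 20.1] 84.3
   trace 0.46 px 413 69 4504 z98 13.8 rect [626.3 499.9] [ 56.7 133. ] 41.6
n,s helper ok
psi 25.67 twist -1.07 dp now-axes [-25.7 -94.7 128. ] dp after twist [ 70.8 -68.1 127.9] q7 -0.15
```

The feed block is seated: its top reads 66 against 52 on the bench. Next I'm trying the case nearest the rail.

servo_tool:
  rows:
    - {"dp": [-9, -32, 0], "twist": 0}
    - {"dp": [-9, -32, 0], "twist": 0}
    - {"dp": [-8, -31, 0], "twist": 0}
    - {"dp": [0, 0, 0], "twist": -0.12}
    - {"dp": [0, 0, 0], "twist": -0.12}
    - {"dp": [0, 0, 0], "twist": -0.12}
    - {"dp": [0, 0, 0], "twist": -0.12}
    - {"dp": [0, 0, 0], "twist": -0.12}

```text
time: 12.9
tool_pos: [491.3, 290.4, 335.7]
tcp_rot: [0.256, 0.967, 0.0, 0.0]
force: [0.1, -1.2, 0.4]
width: 0.614
gripper_force: 0.0
```

servo_tool:
  rows:
    - {"dp": [0, 0, 20], "twist": -0.12}
    - {"dp": [0, 0, 20], "twist": -0.12}
    - {"dp": [0, 0, 20], "twist": -0.12}
    - {"dp": [0, 0, 20], "twist": -0.11}
    - {"dp": [0, 0, 0], "twist": 0}
    - {"dp": [0, 0, 0], "twist": 0}

```text
time: 13.4
tool_pos: [491.1, 290.1, 255.0]
tcp_rot: [0.028, 1.0, -0.001, -0.001]
force: [-0.6, -0.0, 0.8]
width: 0.606
gripper_force: 0.0
```

```bash
python3 - <<'E'
from h import *
st()
plan(491.3,290.8,206,87)
E
```

```text
t 13.4 pos [491.1 290.1 255. ] F [-0.59 -0.01  0.84] w 0.606 gf 0.0
[[-0.998, 0.056, -0.002], [0.056, 0.998, -0.001], [0.002, -0.001, -1.0]]
psi 86.79 twist -0.004 dp now-axes [-0.3  0.7 49. ] dp after twist [-0.2  0.7 49. ] q7 0.57
```

servo_tool:
  rows:
    - {"dp": [0, 0, 20], "twist": 0}
    - {"dp": [0, 0.5, 18], "twist": 0}
    - {"dp": [0, 0, 11], "twist": 0}
    - {"dp": [0, 0, 0], "twist": 0}
    - {"dp": [0, 0, 0], "twist": 0}

```text
time: 13.82
tool_pos: [491.4, 291.2, 207.3]
tcp_rot: [0.027, 1.0, 0.0, 0.0]
force: [0.4, 0.0, 1.0]
width: 0.615
gripper_force: 0.0
```

servo_tool:
  rows:
    - {"dp": [0, 0, 0], "twist": 0}
    - {"dp": [0, 0, 0], "twist": 0}
    - {"dp": [0, 0, 0], "twist": 0}
    - {"dp": [0, 0, 0], "twist": 0}
    - {"dp": [0, 0, 0], "twist": 0}
    - {"dp": [0, 0, 0], "twist": 0}
  gripper: 20

```text
time: 14.32
tool_pos: [491.7, 291.1, 208.3]
tcp_rot: [0.027, 1.0, 0.001, 0.001]
force: [-0.6, -1.3, 6.9]
width: 0.353
gripper_force: 60.0
```

servo_tool:
  rows:
    - {"dp": [0, 0, -10], "twist": 0}
    - {"dp": [0, 0, -15], "twist": 0}
    - {"dp": [0, 0, 0], "twist": 0}
    - {"dp": [0, 0, 0], "twist": 0}
    - {"dp": [0, 0, 0], "twist": 0}
    - {"dp": [0, 0, 0], "twist": 0}
    - {"dp": [0, 0, 0], "twist": 0}

```text
time: 14.9
tool_pos: [491.0, 290.7, 231.0]
tcp_rot: [0.026, 1.0, -0.0, -0.001]
force: [0.2, 0.1, -4.7]
width: 0.357
gripper_force: 61.1
```

servo_tool:
  rows:
    - {"dp": [0, 0, 0], "twist": 0}
    - {"dp": [0, 0, 0], "twist": 0}

```text
time: 15.07
tool_pos: [491.1, 290.9, 231.3]
tcp_rot: [0.026, 1.0, -0.0, -0.0]
force: [0.5, 0.2, -4.8]
width: 0.355
gripper_force: 61.1
```

The lift reads 4.8 N, so this is the loaded case. Taking it to the rail.

servo_tool:
  rows:
    - {"dp": [0, 0, -30], "twist": 0}
    - {"dp": [0, 0, -35], "twist": 0.1}
    - {"dp": [0, 0, -15], "twist": 0.12}
    - {"dp": [0, 0, 0], "twist": 0.12}
    - {"dp": [0, 0, 0], "twist": 0.12}
    - {"dp": [0, 0, 0], "twist": 0.12}
    - {"dp": [0, 0, 0], "twist": 0.12}
    - {"dp": [0, 0, 0], "twist": 0.12}

```text
time: 15.73
tool_pos: [490.9, 291.0, 311.6]
tcp_rot: [0.425, 0.905, -0.0, -0.0]
force: [0.4, 0.2, -5.9]
width: 0.357
gripper_force: 62.0
```

servo_tool:
  rows:
    - {"dp": [0, 0, 0], "twist": 0.12}
    - {"dp": [0, 0, 0], "twist": 0.12}
    - {"dp": [22, 31.5, 0], "twist": 0}
    - {"dp": [22, 31.5, 0], "twist": 0}
    - {"dp": [22, 31.5, 0], "twist": 0}
    - {"dp": [0, 0, 0], "twist": 0}
    - {"dp": [0, 0, 0], "twist": 0}

```text
time: 16.32
tool_pos: [546.2, 395.0, 310.9]
tcp_rot: [0.526, 0.85, 0.001, -0.001]
force: [-0.0, -1.1, -5.1]
width: 0.354
gripper_force: 62.3
```

```bash
python3 - <<'E'
from h import *
st()
c,W=rects(["case_a"])
plan(547.8,391.3,245,25.7)
E
```

```text
t 16.3167 pos [546.2 395.  310.9] F [-0.03 -1.1  -5.1 ] w 0.354 gf 62.26786136627197
[[-0.446, 0.895, -0.0], [0.895, 0.446, 0.002], [0.002, 0.001, -1.0]]
case_a place [547.7 395.6 100.8] 0.9
case_a place [428.7 377.3  -3.8] 0.79
   trace 0.91 px 285 265 6547 z98 154.0 rect [546.1 395.7] [32.1 31.1] 27.0
   trace 0.84 px 146 159 3445 z98 51.6 rect [428.4 378.1] [30.5 32.7] 4.0
psi 26.19 twist 0.009 dp now-axes [ 0.1  1.8 65.9] dp after twist [ 0.1  1.6 65.9] q7 -0.19
```

servo_tool:
  rows:
    - {"dp": [0, 1.6, 30], "twist": 0.009}
    - {"dp": [0, 0, 25], "twist": 0}
    - {"dp": [0, 0, 11], "twist": 0}
    - {"dp": [0, 0, 0], "twist": 0}
    - {"dp": [0, 0, 0], "twist": 0}

```text
time: 16.88
tool_pos: [548.2, 391.9, 245.7]
tcp_rot: [0.532, 0.847, -0.001, -0.0]
force: [0.3, 0.5, -4.7]
width: 0.362
gripper_force: 62.2
```

```bash
python3 - <<'E'
from h import *
st()
plan(547.8,391.3,222,25.7)
E
```

```text
t 16.8833 pos [548.2 391.9 245.7] F [ 0.28  0.47 -4.67] w 0.362 gf 62.19744086265564
[[-0.433, 0.901, -0.001], [0.901, 0.433, -0.001], [-0.001, -0.001, -1.0]]
psi 25.69 twist -0.0 dp now-axes [-0.4 -0.6 23.7] dp after twist [-0.4 -0.7 23.7] q7 -0.19
```

servo_tool:
  rows:
    - {"dp": [0, -0.5, 10], "twist": 0}
    - {"dp": [0, 0, 7], "twist": 0}
    - {"dp": [0, 0, 3], "twist": 0}
    - {"dp": [0, 0, 2], "twist": 0}
    - {"dp": [0, 0, 1.5], "twist": 0}
    - {"dp": [0, 0, 0], "twist": 0}
    - {"dp": [0, 0, 0], "twist": 0}

```text
time: 17.47
tool_pos: [548.0, 392.6, 222.5]
tcp_rot: [0.532, 0.847, 0.0, 0.0]
force: [1.0, 0.2, -5.7]
width: 0.355
gripper_force: 62.3
```

servo_tool:
  rows:
    - {"dp": [0, 0, 1], "twist": 0}
    - {"dp": [0, 0, 1], "twist": 0}
    - {"dp": [0, 0, 0], "twist": 0}
    - {"dp": [0, 0, 0], "twist": 0}

```text
time: 17.8
tool_pos: [548.0, 392.6, 222.3]
tcp_rot: [0.532, 0.847, 0.001, 0.0]
force: [-3.5, -1.6, 7.5]
width: 0.358
gripper_force: 63.9
```

servo_tool:
  rows:
    - {"dp": [0, 0, 0], "twist": 0}
    - {"dp": [0, 0, 0], "twist": 0}
    - {"dp": [0, 0, 0], "twist": 0}
    - {"dp": [0, 0, 0], "twist": 0}
  gripper: 52

```text
time: 18.13
tool_pos: [548.1, 392.6, 220.4]
tcp_rot: [0.532, 0.847, 0.001, 0.0]
force: [0.2, 0.1, 0.3]
width: 0.609
gripper_force: 0.0
```

servo_tool:
  rows:
    - {"dp": [0, 0, -20], "twist": 0}
    - {"dp": [0, 0, -35], "twist": 0}
    - {"dp": [0, 0, -40], "twist": 0}
    - {"dp": [0, 0, -15], "twist": 0}
    - {"dp": [0, 0, 0], "twist": 0}
    - {"dp": [0, 0, 0], "twist": 0}

```text
time: 18.63
tool_pos: [548.1, 392.6, 331.3]
tcp_rot: [0.532, 0.847, 0.001, 0.0]
force: [-0.5, -0.4, -0.4]
width: 0.605
gripper_force: 0.0
```

```bash
python3 - <<'E'
from h import *
st()
c,W=rects(["feed_block","case_a","fuse_terminal"])
cv2.imwrite("pics/w6.png",c["image"])
plan(430.5,301,207,84.8)
E
```

```text
t 18.6333 pos [548.1 392.6 331.3] F [-0.53 -0.44 -0.39] w 0.605 gf 0.0
[[-0.434, 0.901, 0.002], [0.901, 0.434, 0.002], [0.001, 0.002, -1.0]]
feed_block place [565.6 356.6   9.1] 0.62
   trace 0.83 px 284 249 2604 z98 66.3 rect [565.5 355.9] [32.  43.1] 26.0
case_a place [429.2 380.2  -3.4] 0.64
case_a place [545.8 393.2  18.9] 0.58
   trace 0.7 px 284 203 2519 z98 65.6 rect [547.9 393.2] [31.8 30.1] 25.8
   trace 0.61 px 154 153 2822 z98 51.6 rect [428.6 378.4] [30.3 32.2] 3.3
fuse_terminal place [430.  301.5   2.5] 0.73
   trace 0.69 px 132 227 1798 z98 52.3 rect [430.8 301.4] [32.4 19.8] 85.1
psi 25.73 twist -1.031 dp now-axes [ -31.4 -144.9  122.3] dp after twist [ 108.3 -101.5  122. ] q7 -0.2
```

View pics/w6.png

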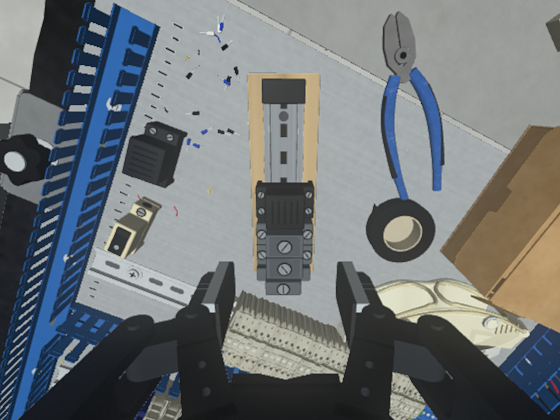

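Feed block and case sit square against the stop at (285,240–290), and the rail is free beyond them. Fuse next.

servo_tool:
  rows:
    - {"dp": [-8, -36, 0], "twist": 0}
    - {"dp": [-8, -36, 0], "twist": 0}
    - {"dp": [-8, -36, 0], "twist": 0}
    - {"dp": [-7.5, -37, 0], "twist": 0}
    - {"dp": [0, 0, 0], "twist": -0.115}
    - {"dp": [0, 0, 0], "twist": -0.115}
    - {"dp": [0, 0, 0], "twist": -0.115}
    - {"dp": [0, 0, 0], "twist": -0.115}

```text
time: 19.65
tool_pos: [430.8, 301.0, 330.1]
tcp_rot: [0.322, 0.947, -0.0, 0.0]
force: [-0.0, 0.4, 0.1]
width: 0.605
gripper_force: 0.0
```

servo_tool:
  rows:
    - {"dp": [0, 0, 0], "twist": -0.115}
    - {"dp": [0, 0, 20], "twist": -0.115}
    - {"dp": [0, 0, 20], "twist": -0.115}
    - {"dp": [0, 0, 20], "twist": -0.115}
    - {"dp": [0, 0, 15], "twist": -0.115}
    - {"dp": [0, 0, 0], "twist": 0}
    - {"dp": [0, 0, 0], "twist": 0}

```text
time: 20.23
tool_pos: [430.8, 300.9, 254.6]
tcp_rot: [0.045, 0.999, -0.001, -0.001]
force: [1.0, -0.9, -0.2]
width: 0.606
gripper_force: 0.0
```

```bash
python3 - <<'E'
from h import *
st()
plan(430.7,301.3,207,85)
E
```

```text
t 20.2333 pos [430.8 300.9 254.6] F [ 0.97 -0.85 -0.22] w 0.606 gf 0.0
[[-0.996, 0.09, -0.002], [0.09, 0.996, -0.001], [0.002, -0.001, -1.0]]
psi 84.85 twist -0.003 dp now-axes [ 0.   0.5 47.6] dp after twist [ 0.1  0.4 47.6] q7 0.44
```

servo_tool:
  rows:
    - {"dp": [0, 0, 20], "twist": 0}
    - {"dp": [0, 0.5, 17], "twist": 0}
    - {"dp": [0, 0, 10], "twist": 0}
    - {"dp": [0, 0, 0], "twist": 0}
    - {"dp": [0, 0, 0], "twist": 0}

```text
time: 20.65
tool_pos: [431.0, 301.8, 208.7]
tcp_rot: [0.044, 0.999, -0.0, 0.0]
force: [-0.0, -0.3, 0.3]
width: 0.605
gripper_force: 0.0
```

servo_tool:
  rows:
    - {"dp": [0, 0, 0], "twist": 0}
    - {"dp": [0, 0, 0], "twist": 0}
    - {"dp": [0, 0, 0], "twist": 0}
    - {"dp": [0, 0, 0], "twist": 0}
    - {"dp": [0, 0, 0], "twist": 0}
    - {"dp": [0, 0, 0], "twist": 0}
  gripper: 20

```text
time: 21.15
tool_pos: [431.2, 301.8, 209.5]
tcp_rot: [0.044, 0.999, 0.001, 0.001]
force: [-0.8, -1.2, 6.2]
width: 0.36
gripper_force: 59.4
```

servo_tool:
  rows:
    - {"dp": [0, 0, -20], "twist": 0}
    - {"dp": [0, 0, -35], "twist": 0}
    - {"dp": [0, 0, -40], "twist": 0}
    - {"dp": [0, 0, 0], "twist": 0.115}
    - {"dp": [0, 0, 0], "twist": 0.115}
    - {"dp": [0, 0, 0], "twist": 0.115}
    - {"dp": [0, 0, 0], "twist": 0.115}
    - {"dp": [0, 0, 0], "twist": 0.115}

```text
time: 21.82
tool_pos: [430.9, 301.5, 304.0]
tcp_rot: [0.328, 0.945, 0.001, 0.0]
force: [0.2, -0.6, -0.6]
width: 0.357
gripper_force: 59.9
```

servo_tool:
  rows:
    - {"dp": [0, 0, 0], "twist": 0.115}
    - {"dp": [0, 0, 0], "twist": 0.115}
    - {"dp": [0, 0, 0], "twist": 0.115}
    - {"dp": [0, 0, 0], "twist": 0.115}
    - {"dp": [0, 0, 0], "twist": 0}
    - {"dp": [0, 0, 0], "twist": 0}

```text
time: 22.32
tool_pos: [430.8, 301.7, 303.6]
tcp_rot: [0.531, 0.848, 0.0, 0.0]
force: [-0.3, 0.2, -0.9]
width: 0.358
gripper_force: 59.9
```

```bash
python3 - <<'E'
from h import *
st()
plan(535.6,418.4,302,25.7)
E
```

```text
t 22.3167 pos [430.8 301.7 303.6] F [-0.33  0.25 -0.93] w 0.358 gf 59.88676071166992
[[-0.437, 0.9, 0.0], [0.9, 0.437, 0.0], [0.0, 0.001, -1.0]]
psi 25.9 twist 0.004 dp now-axes [ 59.2 145.3   1.7] dp after twist [ 59.7 145.1   1.6] q7 -0.19
```

servo_tool:
  rows:
    - {"dp": [15, 36.3, 0], "twist": 0.004}
    - {"dp": [15, 36.3, 0], "twist": 0}
    - {"dp": [15, 36.3, 0], "twist": 0}
    - {"dp": [14.5, 36.3, 0], "twist": 0}
    - {"dp": [0, 0, 0], "twist": 0}
    - {"dp": [0, 0, 0], "twist": 0}
    - {"dp": [0, 0, 0], "twist": 0}

```text
time: 22.9
tool_pos: [535.8, 417.1, 302.6]
tcp_rot: [0.533, 0.846, -0.001, -0.0]
force: [-0.1, -0.5, -1.1]
width: 0.359
gripper_force: 60.0
```

```bash
python3 - <<'E'
from h import *
st()
c,W=rects(["fuse_terminal"])
plan(535.6,418.4,247,25.7)
E
```

```text
t 22.9 pos [535.8 417.1 302.6] F [-0.11 -0.47 -1.13] w 0.359 gf 59.972092509269714
[[-0.432, 0.902, -0.002], [0.902, 0.432, -0.002], [-0.001, -0.002, -1.0]]
fuse_terminal place [532.7 419.7  98. ] 0.61
   trace 0.77 px 285 262 5264 z98 145.4 rect [535.1 418. ] [43.4 20.8] 26.1
psi 25.49 twist -0.004 dp now-axes [ 1.6  0.8 56.2] dp after twist [ 1.6  0.7 56.2] q7 -0.23
```

servo_tool:
  rows:
    - {"dp": [1, 0.5, 30], "twist": 0}
    - {"dp": [0, 0, 26], "twist": 0}
    - {"dp": [0, 0, 12], "twist": 0}
    - {"dp": [0, 0, 5], "twist": 0}
    - {"dp": [0, 0, 3], "twist": 0}
    - {"dp": [0, 0, 2], "twist": 0}
    - {"dp": [0, 0, 0], "twist": 0}
    - {"dp": [0, 0, 0], "twist": 0}

```text
time: 23.72
tool_pos: [536.7, 419.3, 226.4]
tcp_rot: [0.534, 0.846, 0.001, 0.0]
force: [0.5, -0.2, -1.2]
width: 0.358
gripper_force: 60.0
```

servo_tool:
  rows:
    - {"dp": [0, 0, 1.5], "twist": 0}
    - {"dp": [0, 0, 0.5], "twist": 0}
    - {"dp": [0, 0, 0], "twist": 0}
    - {"dp": [0, 0, 0], "twist": 0}

```text
time: 24.05
tool_pos: [536.4, 419.2, 223.7]
tcp_rot: [0.534, 0.846, 0.0, 0.0]
force: [-0.6, -0.3, 0.9]
width: 0.352
gripper_force: 60.2
```

servo_tool:
  rows:
    - {"dp": [0, 0, 1], "twist": 0}
    - {"dp": [0, 0, 0], "twist": 0}
    - {"dp": [0, 0, 0], "twist": 0}

```text
time: 24.3
tool_pos: [536.4, 419.2, 223.6]
tcp_rot: [0.534, 0.846, 0.0, 0.0]
force: [-1.5, -1.5, 7.5]
width: 0.355
gripper_force: 61.0
```

servo_tool:
  rows:
    - {"dp": [0, 0, 0], "twist": 0}
    - {"dp": [0, 0, 0], "twist": 0}
    - {"dp": [0, 0, 0], "twist": 0}
    - {"dp": [0, 0, 0], "twist": 0}
  gripper: 46

```text
time: 24.63
tool_pos: [536.2, 419.0, 221.9]
tcp_rot: [0.534, 0.846, -0.0, -0.0]
force: [0.2, -0.1, 0.2]
width: 0.539
gripper_force: 0.0
```

servo_tool:
  rows:
    - {"dp": [0, 0, -20], "twist": 0}
    - {"dp": [0, 0, -35], "twist": 0}
    - {"dp": [0, 0, -40], "twist": 0}
    - {"dp": [0, 0, -15], "twist": 0}
    - {"dp": [0, 0, 0], "twist": 0}
    - {"dp": [0, 0, 0], "twist": 0}

```text
time: 25.13
tool_pos: [536.4, 419.1, 333.1]
tcp_rot: [0.534, 0.846, 0.001, 0.0]
force: [0.7, -0.3, -0.5]
width: 0.538
gripper_force: 0.0
```

```bash
python3 - <<'E'
from h import *
st()
c,W=rects(["feed_block","case_a","fuse_terminal"])
cv2.imwrite("pics/w7.png",c["image"])
plan(488.4,-182.4,330,101)
E
```

```text
t 25.1333 pos [536.4 419.1 333.1] F [ 0.66 -0.29 -0.52] w 0.538 gf 0.0
[[-0.43, 0.903, 0.001], [0.903, 0.43, 0.001], [0.001, 0.002, -1.0]]
feed_block place [566.1 357.9  12.1] 0.71
   trace 0.65 px 283 276 2388 z98 66.2 rect [564.2 359.2] [32.2 47.9] 25.5
case_a place [550.8 393.1  14.4] 0.9
case_a place [431.1 377.5  -2.1] 0.8
   trace 0.92 px 158 185 2738 z98 51.6 rect [428.4 378.2] [30.2 32.7] 4.0
   trace 0.56 px 283 235 2049 z98 65.6 rect [545.6 397.9] [32.4 40. ] 23.8
fuse_terminal place [534.4 421.8  18.7] 0.95
   trace 0.65 px 284 201 1880 z98 66.6 rect [536.  420.5] [31.4 20.2] 25.3
psi 25.5 twist -1.318 dp now-axes [-522.2 -301.9    1.8] dp after twist [ 161.5 -581.2    1. ] q7 -0.23
```

servo_tool:
  rows:
    - {"dp": [-34.8, -20.1, 0], "twist": 0}
    - {"dp": [-34.8, -20.1, 0], "twist": 0}
    - {"dp": [-34.8, -20.1, 0], "twist": 0}
    - {"dp": [-34.8, -20.1, 0], "twist": 0}
    - {"dp": [-34.8, -20.1, 0], "twist": 0}
    - {"dp": [-34.8, -20.1, 0], "twist": 0}
    - {"dp": [-34.8, -20.1, 0], "twist": 0}
    - {"dp": [-34.8, -20.1, 0], "twist": 0}
  gripper: 42

```text
time: 26.15
tool_pos: [510.5, 96.8, 332.0]
tcp_rot: [0.533, 0.846, -0.0, -0.0]
force: [0.6, -0.4, 0.5]
width: 0.492
gripper_force: 0.0
```

servo_tool:
  rows:
    - {"dp": [-34.8, -20.1, 0], "twist": 0}
    - {"dp": [-34.8, -20.1, 0], "twist": 0}
    - {"dp": [-34.8, -20.1, 0], "twist": 0}
    - {"dp": [-34.8, -20.1, 0], "twist": 0}
    - {"dp": [-34.8, -20.1, 0], "twist": 0}
    - {"dp": [-34.8, -20.1, 0], "twist": 0}
    - {"dp": [-34.8, -20.1, 0], "twist": 0}
    - {"dp": [0, 0, 0], "twist": -0.12}

```text
time: 26.82
tool_pos: [486.8, -191.7, 331.9]
tcp_rot: [0.488, 0.873, -0.003, 0.001]
force: [-0.6, -1.0, -0.6]
width: 0.488
gripper_force: 0.0
```

servo_tool:
  rows:
    - {"dp": [0, 0, 0], "twist": -0.12}
    - {"dp": [0, 0, 0], "twist": -0.12}
    - {"dp": [0, 0, 0], "twist": -0.12}
    - {"dp": [0, 0, 0], "twist": -0.12}
    - {"dp": [0, 0, 0], "twist": -0.12}
    - {"dp": [0, 0, 0], "twist": -0.12}
    - {"dp": [0, 0, 0], "twist": -0.12}
    - {"dp": [0, 0, 0], "twist": -0.12}

```text
time: 27.48
tool_pos: [488.8, -182.1, 331.9]
tcp_rot: [0.02, 1.0, 0.0, -0.0]
force: [-0.4, 0.1, -0.7]
width: 0.493
gripper_force: 0.0
```

servo_tool:
  rows:
    - {"dp": [0, 0, 0], "twist": -0.12}
    - {"dp": [0, 0, 0], "twist": -0.118}
    - {"dp": [0, 0, 0], "twist": 0}
    - {"dp": [0, 0, 0], "twist": 0}

```text
time: 27.82
tool_pos: [488.7, -182.1, 331.9]
tcp_rot: [-0.094, 0.996, 0.0, -0.0]
force: [0.2, 0.9, -0.7]
width: 0.495
gripper_force: 0.0
```

```bash
python3 - <<'E'
from h import *
st()
c,W=rects(["end_bracket"])
cv2.imwrite("pics/w8.png",c["image"])
plan(485.4,-183,265,101)
E
```

```text
t 27.8167 pos [ 488.7 -182.1  331.9] F [ 0.18  0.87 -0.72] w 0.495 gf 0.0
[[-0.982, -0.188, -0.0], [-0.188, 0.982, 0.001], [0.0, 0.001, -1.0]]
end_bracket place [ 486.9 -186.4    2.1] 0.96
   trace 0.59 px 284 198 1304 z98 49.9 rect [ 488.5 -183.6] [14.  31.5] 11.1
psi 100.88 twist -0.002 dp now-axes [ 3.6 -0.4 67.1] dp after twist [ 3.6 -0.4 67.1] q7 1.52
```

View pics/w8.png

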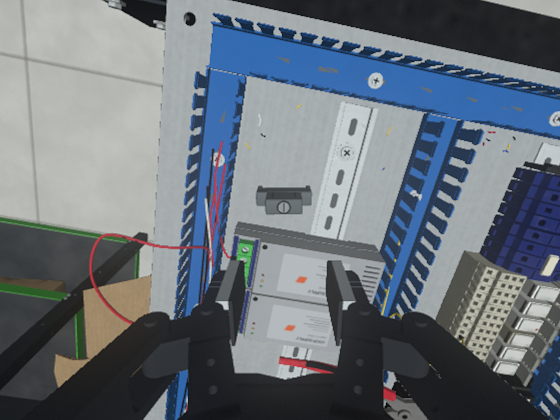

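The bracket stands at (284,198), clear of the duct. I'm gripping it with a 3 mm outward offset.

servo_tool:
  rows:
    - {"dp": [3.4, -1.3, 35], "twist": 0}
    - {"dp": [0, 0, 35], "twist": 0}
    - {"dp": [0, 0, 10], "twist": 0}
    - {"dp": [0, 0, 0], "twist": 0}

```text
time: 28.3
tool_pos: [484.9, -183.4, 250.1]
tcp_rot: [-0.096, 0.995, 0.001, -0.003]
force: [-0.4, 0.4, 0.5]
width: 0.491
gripper_force: 0.0
```

servo_tool:
  rows:
    - {"dp": [0, 0, 20], "twist": 0}
    - {"dp": [0, 0, 15], "twist": 0}
    - {"dp": [0, 0, 8], "twist": 0}
    - {"dp": [0, 0, 0], "twist": 0}
    - {"dp": [0, 0, 0], "twist": 0}

```text
time: 28.72
tool_pos: [486.2, -183.8, 210.1]
tcp_rot: [-0.096, 0.995, -0.0, 0.0]
force: [-0.0, -0.2, -0.2]
width: 0.497
gripper_force: 0.0
```

servo_tool:
  rows:
    - {"dp": [0, 0, 2], "twist": 0}
    - {"dp": [0, 0, 0], "twist": 0}
    - {"dp": [0, 0, 0], "twist": 0}
    - {"dp": [0, 0, 0], "twist": 0}
    - {"dp": [0, 0, 0], "twist": 0}
    - {"dp": [0, 0, 0], "twist": 0}
  gripper: 20

```text
time: 29.22
tool_pos: [486.4, -184.0, 209.0]
tcp_rot: [-0.096, 0.995, -0.001, 0.001]
force: [-1.1, 0.5, 7.9]
width: 0.353
gripper_force: 58.7
```

servo_tool:
  rows:
    - {"dp": [0, 0, -20], "twist": 0}
    - {"dp": [0, 0, -35], "twist": 0}
    - {"dp": [0, 0, -40], "twist": 0}
    - {"dp": [0, 0, -20], "twist": 0}
    - {"dp": [0, 0, 0], "twist": 0}
    - {"dp": [0, 0, 0], "twist": 0}

```text
time: 29.72
tool_pos: [486.0, -184.2, 324.1]
tcp_rot: [-0.096, 0.995, -0.001, 0.002]
force: [-0.2, 0.3, -0.9]
width: 0.354
gripper_force: 59.9
```

```bash
python3 - <<'E'
from h import *
st()
c,W=rects(["end_bracket"])
plan(525.2,440.9,320,25.7)
E
```

```text
t 29.7167 pos [ 486.  -184.2  324.1] F [-0.21  0.32 -0.85] w 0.354 gf 59.87427234649658
[[-0.982, -0.19, 0.004], [-0.19, 0.982, -0.001], [-0.003, -0.002, -1.0]]
end_bracket place [ 486.9 -185.9  115.7] 0.9
   trace 0.81 px 285 269 4091 z98 164.8 rect [ 486.8 -180.9] [18.4 39.1] 21.0
psi 101.01 twist 1.314 dp now-axes [-158.6  605.6    1.5] dp after twist [545.6 307.    1.4] q7 1.5
```

servo_tool:
  rows:
    - {"dp": [-9.9, 37.8, 0], "twist": 0}
    - {"dp": [-9.9, 37.8, 0], "twist": 0}
    - {"dp": [-9.9, 37.8, 0], "twist": 0}
    - {"dp": [-9.9, 37.8, 0], "twist": 0}
    - {"dp": [-9.9, 37.8, 0], "twist": 0}
    - {"dp": [-9.9, 37.8, 0], "twist": 0}
    - {"dp": [-9.9, 37.8, 0], "twist": 0}
    - {"dp": [-9.9, 37.8, 0], "twist": 0}

```text
time: 30.53
tool_pos: [505.1, 130.0, 320.9]
tcp_rot: [-0.096, 0.995, -0.0, -0.001]
force: [0.7, -0.6, -0.4]
width: 0.351
gripper_force: 59.9
```

servo_tool:
  rows:
    - {"dp": [-9.9, 37.8, 0], "twist": 0}
    - {"dp": [-9.9, 37.8, 0], "twist": 0}
    - {"dp": [-9.9, 37.8, 0], "twist": 0}
    - {"dp": [-9.9, 37.8, 0], "twist": 0}
    - {"dp": [-9.9, 37.8, 0], "twist": 0}
    - {"dp": [-9.9, 37.8, 0], "twist": 0}
    - {"dp": [-9.9, 37.8, 0], "twist": 0}
    - {"dp": [-9.9, 37.8, 0], "twist": 0}

```text
time: 31.2
tool_pos: [525.0, 441.8, 320.3]
tcp_rot: [-0.096, 0.995, -0.001, -0.001]
force: [0.6, 0.3, -0.7]
width: 0.349
gripper_force: 59.9
```

servo_tool:
  rows:
    - {"dp": [0, 0, 0], "twist": 0.12}
    - {"dp": [0, 0, 0], "twist": 0.12}
    - {"dp": [0, 0, 0], "twist": 0.12}
    - {"dp": [0, 0, 0], "twist": 0.12}
    - {"dp": [0, 0, 0], "twist": 0.12}
    - {"dp": [0, 0, 0], "twist": 0.12}
    - {"dp": [0, 0, 0], "twist": 0.12}
    - {"dp": [0, 0, 0], "twist": 0.12}

```text
time: 31.87
tool_pos: [525.1, 439.9, 320.2]
tcp_rot: [0.377, 0.926, -0.002, -0.0]
force: [-0.2, 0.7, -0.9]
width: 0.354
gripper_force: 59.9
```

servo_tool:
  rows:
    - {"dp": [0, 0, 0], "twist": 0.12}
    - {"dp": [0, 0, 0], "twist": 0.12}
    - {"dp": [0, 0, 0], "twist": 0.115}
    - {"dp": [0, 0, 0], "twist": 0}
    - {"dp": [0, 0, 0], "twist": 0}
    - {"dp": [0, 0, 0], "twist": 0}

```text
time: 32.37
tool_pos: [525.4, 440.1, 321.2]
tcp_rot: [0.531, 0.847, -0.001, -0.0]
force: [0.1, 0.7, -0.9]
width: 0.351
gripper_force: 59.9
```

```bash
python3 - <<'E'
from h import *
st()
c,W=rects(["end_bracket"])
cv2.imwrite("pics/w9.png",c["image"])
plan(525.2,440.9,250,25.7)
E
```

```text
t 32.3667 pos [525.4 440.1 321.2] F [ 0.07  0.72 -0.87] w 0.351 gf 59.884673953056335
[[-0.436, 0.9, -0.001], [0.9, 0.436, -0.001], [-0.001, -0.002, -1.0]]
end_bracket place [526.7 434.6 116.4] 0.76
   trace 0.78 px 285 269 3989 z98 161.7 rect [525. 440.] [42.4 20.9] 25.3
psi 25.74 twist 0.001 dp now-axes [ 1.   0.  71.9] dp after twist [ 1.1 -0.  71.9] q7 -0.33
```

View pics/w9.png

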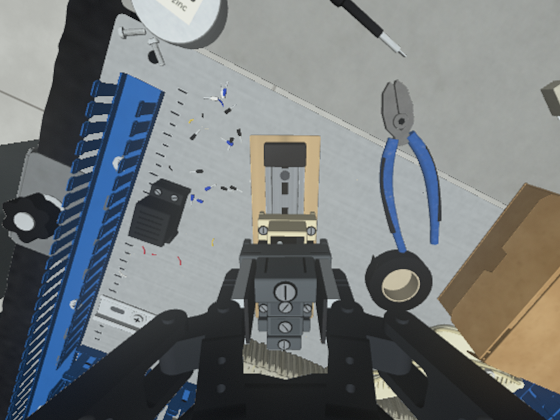

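The bracket is held upright and square, with the free rail visible at (285,200) beyond the fuse (287,230). Descending.

servo_tool:
  rows:
    - {"dp": [0.8, 0, 35], "twist": 0}
    - {"dp": [0, 0, 30], "twist": 0}
    - {"dp": [0, 0, 10], "twist": 0}
    - {"dp": [0, 0, 0], "twist": 0}
    - {"dp": [0, 0, 0], "twist": 0}

```text
time: 32.93
tool_pos: [525.6, 440.9, 247.5]
tcp_rot: [0.532, 0.847, 0.0, -0.0]
force: [0.5, 0.1, -0.2]
width: 0.355
gripper_force: 59.9
```

servo_tool:
  rows:
    - {"dp": [0, 0, 10], "twist": 0}
    - {"dp": [0, 0, 6], "twist": 0}
    - {"dp": [0, 0, 3], "twist": 0}
    - {"dp": [0, 0, 2], "twist": 0}
    - {"dp": [0, 0, 0], "twist": 0}
    - {"dp": [0, 0, 0], "twist": 0}

```text
time: 33.43
tool_pos: [525.4, 440.9, 226.4]
tcp_rot: [0.532, 0.847, 0.0, 0.0]
force: [0.1, -0.7, 0.2]
width: 0.35
gripper_force: 59.9
```

servo_tool:
  rows:
    - {"dp": [0, 0, 1.5], "twist": 0}
    - {"dp": [0, 0, 1], "twist": 0}
    - {"dp": [0, 0, 0], "twist": 0}
    - {"dp": [0, 0, 0], "twist": 0}

```text
time: 33.77
tool_pos: [525.3, 440.8, 223.7]
tcp_rot: [0.532, 0.847, 0.0, -0.0]
force: [0.9, -0.5, -0.3]
width: 0.354
gripper_force: 59.9
```

servo_tool:
  rows:
    - {"dp": [0, 0, 1], "twist": 0}
    - {"dp": [0, 0, 0], "twist": 0}
    - {"dp": [0, 0, 0], "twist": 0}

```text
time: 34.02
tool_pos: [525.4, 440.9, 223.1]
tcp_rot: [0.532, 0.847, 0.0, 0.0]
force: [-0.4, -0.6, 2.3]
width: 0.354
gripper_force: 60.2
```

Contact is at the expected height, so I'm releasing and backing off.

servo_tool:
  rows:
    - {"dp": [0, 0, 0.5], "twist": 0}
    - {"dp": [0, 0, 0], "twist": 0}
    - {"dp": [0, 0, 0], "twist": 0}

```text
time: 34.27
tool_pos: [525.4, 440.9, 223.1]
tcp_rot: [0.532, 0.846, 0.0, 0.0]
force: [-1.0, -1.1, 6.0]
width: 0.352
gripper_force: 60.6
```

servo_tool:
  rows:
    - {"dp": [0, 0, 0], "twist": 0}
    - {"dp": [0, 0, 0], "twist": 0}
    - {"dp": [0, 0, 0], "twist": 0}
    - {"dp": [0, 0, 0], "twist": 0}
  gripper: 48

```text
time: 34.6
tool_pos: [525.3, 440.7, 221.9]
tcp_rot: [0.532, 0.847, -0.0, -0.0]
force: [-0.2, -0.5, -0.3]
width: 0.561
gripper_force: 0.0
```

servo_tool:
  rows:
    - {"dp": [0, 0, -15], "twist": 0}
    - {"dp": [0, 0, -35], "twist": 0}
    - {"dp": [0, 0, -40], "twist": 0}
    - {"dp": [0, 0, -20], "twist": 0}
    - {"dp": [0, 0, 0], "twist": 0}
    - {"dp": [0, 0, 0], "twist": 0}

```text
time: 35.1
tool_pos: [525.7, 441.1, 334.9]
tcp_rot: [0.532, 0.846, 0.002, 0.001]
force: [-0.8, -0.3, -0.6]
width: 0.565
gripper_force: 0.0
```

```bash
python3 - <<'E'
from h import *
st()
c,W=rects(["end_stop","feed_block","case_a","fuse_terminal","end_bracket"])
cv2.imwrite("pics/w10.png",c["image"])
E
```

```text
t 35.1 pos [525.7 441.1 334.9] F [-0.79 -0.33 -0.58] w 0.565 gf 0.0
[[-0.433, 0.901, 0.003], [0.901, 0.433, 0.003], [0.001, 0.004, -1.0]]
end_stop place [6.153e+02 5.147e+02 2.000e-01] 0.15
   trace 0.82 px 281 326 683 z98 63.8 rect [578.1 327.3] [31.3 14.5] 24.6
feed_block place [563.9 356.2  11.7] 0.72
   trace 0.85 px 283 299 2168 z98 66.2 rect [564.1 359. ] [32.  48.1] 25.5
case_a place [430.6 374.7  -4.6] 0.92
case_a place [546.3 392.   14.4] 0.73
   trace 0.73 px 282 260 1899 z98 65.5 rect [546.9 395.3] [31.8 46.8] 25.8
   trace 0.64 px 162 209 2463 z98 51.5 rect [428.6 378.4] [30.2 32.9] 5.2
fuse_terminal place [534.7 421.4  18.6] 0.69
   trace 0.84 px 284 230 1372 z98 66.6 rect [534.8 422.3] [33.1 23.8] 22.9
   trace 0.51 px 282 260 1878 z98 65.5 rect [547.6 393.9] [31.8 43.5] 25.8
end_bracket place [526.2 436.3  14.6] 0.6
   trace 0.74 px 283 205 1437 z98 63.8 rect [527.6 437.3] [31.9 17.9] 26.9
```

View pics/w10.png

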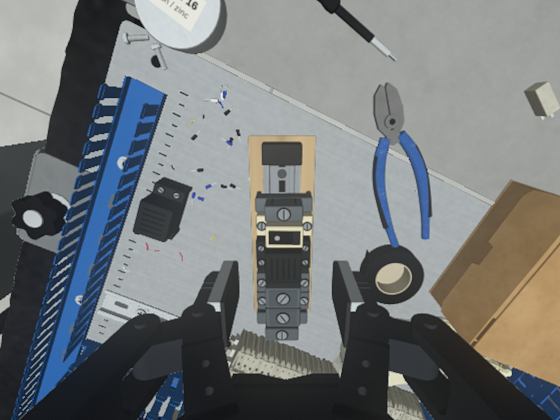

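The whole row is seated, with tops about 14 mm above their bench values and small gaps. The empty case stands untouched at (162,209), and the tape and stripper are where they were. Handing in.

```bash
python3 -c "
from h import *
print(ticket.hand_in())"
```

```text
the job is handed in; nothing more can be done
None
```

The row is built and handed in: feed block, loaded case, fuse terminal and end bracket sit on the rail in that order from the stop, with measured gaps of about 3–5 mm. The empty case is untouched on the worktop and nothing else was disturbed, but the hand-in returned no verdict.

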